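Torque the grinder's burr bolt with the click wrench

ROBOT

A 6-joint arm with a two-finger parallel gripper is mounted at the origin on the work surface. World frame = base frame: x ahead of the robot, y to its left, z up, the work surface at z = 0. Lengths are in m, angles in degrees, forces in N, time in s.
With the tool pointing down it reaches from about 0.375 to 0.9 m from the base axis. Payload 3.1 kg.
Tool frame: the origin (TCP) lies on the centre line of the jaws, within the pads' length; the fingertips stand 25 mm ahead of it and the grasp point (between the pads) lies 6 mm ahead of it; z points along the fingers, y is the line along which they close (so a half turn about z gives the same grasp; the last joint's range is limited). The gripper opens to 87 mm and grips with 3 to 60 N. Pads are 19 mm wide; open, the fingers measure 117 mm over their backs; the gripper's body (75 mm by 190 mm) begins 51 mm behind the grasp point.
Start: joints at [59.158, 30.224, 82.088, -0, 67.689, -10.227], TCP at [0.22, 0.585, 0.217] pointing down, gripper open.
Joint ranges: [-176.69, 176.69], [-43.24, 126.21], [12.49, 139.97], [-82, 262], [0, 151.66], [-163.58, 163.58]. Speed limits (degrees/s): [159.86, 159.86, 180, 180, 180, 180].

INTERFACE

Orientations are given as a 3x3 rotation matrix whose columns are the frame's x, y, z axes.
In Python, from rig import bot, cams, models gives the robot as it stands. The module is installed in compiled form; this text tells all that it offers.
- The arm moves only by the shell command python3 -m handwheel 'ROWS' [OPENING]. ROWS is JSON, a list of rows, each a list of 6 numbers: the shift along the world's x, y, z each as a share of 1 m, from -1 to 1, then the turn, a rotation vector about the world's x, y, z each as a share of 2 rad, from -1 to 1. In form: [[dx, dy, dz, wx, wy, wz], ...]. A call has exactly 8 rows; each row is the pose to reach, as a shift and turn from the pose commanded when the call began; what a row does not reach only later rows make up. A row lasts 1/12 s, in which the tool goes at most 41.7 mm and 7.16 degrees, less where a joint would pass 70% of its speed; a pose out of reach is approached as far as the arm can. A call with a number of a shift or a turn outside -1 to 1 is refused whole. A call with a gripper value outside its range is refused whole. OPENING is the opening, from -1 (shut) to 1 (fully open), so that 0 is half open, set as the call begins (- or left out, the last holds). The fingers move at their own pace and stop on an object; the grip force is fixed at half the most. Time passes only in rows, so rows that repeat a pose let the fingers close, or fill a call up. It gives the time, the measured TCP pose, the force, the opening and the grip force at its end, in the units of the state.
- bot.read_state(): the state, without advancing time (a new reading comes with each control period).
- cams.capture(name): name is "side" or "top" or "wrist"; returns (picture, depth): 480x640x3 uint8, blue, green, red; 480x640 float32, m along the optical axis (not along the pixel's ray), 0 where there is no reading.
- cams.calibration(name): a dict with "mtx" (3x3 intrinsics, pixels), "R" (3x3) and "t" (3): a world point X has camera coordinates R X + t; the wrist camera has in their place "tool_from_camera" (4x4, takes a point from camera to tool coordinates, whose origin is the TCP and whose axes are the flange's). Camera axes: x right, y down, z forward; pixel columns grow to the right and rows downward; lengths in m; the calibration is good to about 2 mm. A picture is of the moment at which its call begins: read the wrist's pose just before it. calibration takes no time and is no camera call.
- bot.hand_in(): hands the job in; it is judged then, once.
Trained networks look in the newest picture that a camera, given by its name, has taken for a name from the list of things; names that differ only in an ending like _2 or _b are one class to them, and where a whole thing is asked for, a point or a joint stands for the part that bears it (a point fixed in the world has none). Each returns a list of dicts, best first, with "conf" (0 to 1); they miss things now and then, are a little off and sometimes report something else, mostly with a low value. They report only what shows in the picture. A call takes as long as a camera call. They do not tell look-alikes from the thing itself.
- models.spot_in(query, camera): "position" ([column, row] in pixels, amid what is visible of it).
- models.tip_of(query, camera): "position" ([column, row] in pixels: a listed point, or the origin of a listed thing).
The state is a dict: "time_s": time; "joint_positions": joint angles; "qvel": joint speeds; "tau": joint torques, N m; "position": TCP position; "tcp_rot": TCP orientation; "force": force on the tool from outside, world axes, zero at the start; "moment": the same for the moment, N m; "opening": opening from 0.0 (shut) to 1.0 (fully open); "grasp_force": force on a finger pad.
Only numpy, scipy, OpenCV 4.12 (cv2) and the standard library are available. Lean on these libraries where they do the work, as an engineer would, in place of code of your own. Each camera call takes 0.05 s, during which the arm holds its last target. There are 200 camera calls.

TASK

Tighten the big square bolt on the coffee grinder's burr unit with the click wrench: fit the wrench's socket fully down over the bolt head and turn clockwise (seen from above) until the bolt is tight and the wrench's joint trips, stopping there instead of bending it on to the end of its travel. Then lift the wrench off without slackening the bolt, lay it (not drop it) flat back on the rubber mat and let go; leave everything else on the counter where it is.

Things in the scene. Friction and masses are not known exactly. Their poses are not given: they have to be found in the camera images.
- wrench_grip (a point): Middle of the click wrench's black-sleeved handle, half-way up (12 mm above the wrench's underside): the place to grasp. x points along the handle towards the head, z up. The handle is 22 mm wide and high, from 75 mm behind this point to 65 mm ahead, where the upright pin of the breakaway joint joins it to the head. The socket's centre lies 100 mm ahead of this point when straight.
- socket (a point): Centre of the square socket in the wrench's head, at the head's underside. The steel head is 56 mm square and 23 mm high; the socket is a square hole right through it, 35 mm wide, sides parallel to the head's, with a 3 mm lead-in at the underside. x points away from the handle, z up.
- knuckle (a joint): Breakaway joint between handle and head, upright axis: 0 rad = straight, growing as the handle is pushed clockwise (from above) while the head is held; end stop 0.6. A preloaded spring holds it straight up to 0.55 N m, then it gives way (0.75 N m at 0.4 rad), and straightens itself when unloaded. Tripped: bent 0.12 rad or more; beyond 0.45 rad is overdone.
- bolt_seat (a point): Point on the bolt's upright axis, on top of its 52 mm washer, where the underside of a fully seated wrench head rests, 56 mm above the counter. The steel bolt head above it is 32 mm square, 20 mm high, topped by a 28 mm square lead-in 5 mm high; x and y are square to its flats and turn with it. The wrench fits in any of four directions, with 0.1 rad of play either way.
- bolt (a joint): Turn of the bolt: 0 rad = fully tight against its stop, -0.6 means 0.6 rad still to turn clockwise seen from above (right-handed). Moderate friction, about 0.16 N m: it stays where it is left.
- unit: Aluminium burr unit, fixed to the counter: a round housing 126 mm in diameter (foot 140 mm) and 52 mm high with the bolt at its centre. Origin at the centre of its underside, z up.
- mat_center (a point): Centre of the upper face of the grey rubber mat, 260 mm (x) by 150 mm (y), 3 mm thick, fixed to the counter.
- brush: Bystander: wooden grinder brush, lying along its x, 150 mm long, 26 mm wide, 16 mm high. Origin on the counter, near its middle.
- cup: Bystander: white espresso cup, 64 mm wide, 58 mm high. Origin at the centre of its underside.
- tamper: Bystander: steel tamper standing on its 55 mm foot, 80 mm high. Origin at the centre of its underside.
- pitcher: Bystander: steel milk pitcher, 84 mm wide plus handle, 100 mm high. Origin at the centre of its underside.
- jar: Bystander: jar, 90 mm wide, 130 mm high. Origin at the centre of its underside.
- juice: Bystander: juice bottle, 64 mm wide, 170 mm high. Origin at the centre of its underside.
- portafilter: Bystander: portafilter lying on the counter, 70 mm basket 30 mm high, with a black handle of 24 mm thickness reaching 160 mm along its x. Origin under the basket's centre.
- wrench: The click wrench: straight handle with a square box-end head, 203 mm long, about 0.3 kg, lying flat on the mat at the start. Origin on its underside, 12 mm below wrench_grip, axes as there.
Things that resemble listed ones, but are neither listed nor needed, are in the scene too. There is more than one size of the unit; the job needs the largest.

How it is judged (in metres and radians):
On the way, in this order (a step that is already met when the one before it is completed fails the run):
1. the wrench's socket is fully down over the bolt head (horizontal distance between socket and bolt_seat below 0.006 m and z of socket in the frame of bolt_seat between -0.005 and 0.005 m and angle between wrench_grip's own z axis and vertical below 0.12 rad), for 0.1 s.
2. with the wrench seated, the bolt is tight (within 0.06 rad of its stop) and the breakaway joint has tripped (bent 0.12 rad or more) (all of step 1 and value of joint bolt above -0.06 rad and value of joint knuckle above 0.12 rad), for 0.05 s.
At the end, for the whole second after the job is handed in: The bolt is still tight (within 0.10 rad of its stop) and the wrench lies flat and still on the mat, right side up (tilt under 0.1 rad), the middle of its handle over the mat (within 120 mm of its centre along the mat and 75 mm across) (value of joint bolt above -0.1 rad and x of wrench_grip in the frame of mat_center between -0.12 and 0.12 m and y of wrench_grip in the frame of mat_center between -0.075 and 0.075 m and z of wrench_grip in the frame of mat_center below 0.017 m and angle between wrench_grip's own z axis and vertical below 0.1 rad and linear speed of wrench below 0.02 m/s); the robot touches nothing.
It fails at once if the wrench is bent on beyond 0.45 rad, well past its trip (value of joint knuckle above 0.45 rad).
It fails at once if the wrench, away from the bolt, is let fall (over 0.7 m/s out of the fingers) (contact force between the fingers and wrench below 0.5 N and linear speed of wrench above 0.7 m/s and horizontal distance between socket and bolt_seat above 0.05 m).
It fails at once if the bolt is turned with the fingers instead of the wrench (contact force between the fingers and bolt above 3 N).
It fails at once if a bystander is shifted by more than 30 mm or tipped (distance of any of brush, cup, tamper, pitcher, jar, juice, portafilter from where it was at the start of the episode above 0.03 m or angle between any of brush, cup, tamper, pitcher, jar, juice, portafilter's own z axis and vertical above 0.5 rad).
It also fails if it takes over 70 s, if anything falls off the work surface, if the arm or the gripper's body presses on something with over 40 N, if the wrist force passes 120 N, or if a joint passes its speed limit or range.

## Working session

There is one attempt and no reset: what is moved stays moved. The work goes in short steps, Python scripts to look and compute and a shell command to move; the robot and the scene stay as the last step left them, time stands still between calls to the robot, and variables do not carry over. Pictures are saved under pics/ and viewed, at most 10 in all, crops included, and the job is handed in when it is done.

```bash
mkdir -p pics; cat > h.py <<'E'
import numpy as np, cv2
from rig import bot,cams,models
def cam(name):
    s=bot.read_state(); im,d=cams.capture(name); c=cams.calibration(name); K=np.array(c['mtx'])
    if name=='wrist':
        T=np.array(c['tool_from_camera']); W=np.eye(4); W[:3,:3]=s['tcp_rot']; W[:3,3]=s['position']; M=W@T
    else:
        M=np.eye(4); R=np.array(c['R']); M[:3,:3]=R.T; M[:3,3]=-R.T@np.array(c['t'])
    return im,d,K,M
def pt(p,K,M,z):
    "pixel to world at height z"
    r=M[:3,:3]@np.linalg.solve(K,[p[0],p[1],1]); o=M[:3,3]; return o+r*(z-o[2])/r[2]
def pd(p,K,M,d):
    u,v=int(round(p[0])),int(round(p[1])); return M[:3,:3]@(np.linalg.solve(K,[p[0],p[1],1])*d[v,u])+M[:3,3]
def cloud(d,K,M):
    v,u=np.mgrid[:480,:640]; q=np.linalg.solve(K,np.stack([u.ravel(),v.ravel(),np.ones(u.size)]))*d.ravel()
    return (M[:3,:3]@q+M[:3,3:]).T.reshape(480,640,3)
E
python3 - <<'E'
from h import *
np.set_printoptions(precision=3,suppress=True)
for n in ['top','side']:
    im,d,K,M=cam(n); cv2.imwrite(f'pics/{n}0.png',im); print(n,M[:3,3])
    for q in ['wrench_grip','socket','bolt_seat','mat_center','unit','brush','cup','tamper','pitcher','jar','juice','portafilter']:
        for r in models.tip_of(q,n)[:4]:
            p=r['position']; print(q,np.round(p),round(r['conf'],2),pt(p,K,M,{'wrench_grip':.015,'bolt_seat':.056}.get(q,0.003)))
s=bot.read_state(); print(s['time_s'],s['tcp_rot'],s['opening'])
E
```

```text
top [ 0.347 -0.027  1.534]
wrench_grip [407. 250.] 0.85 [ 0.538 -0.27   0.015]
socket [399. 214.] 0.49 [ 0.644 -0.25   0.003]
bolt_seat [255. 307.] 0.59 [0.377 0.16  0.056]
bolt_seat [198. 298.] 0.57 [0.401 0.318 0.056]
bolt_seat [318. 240.] 0.24 [ 0.561 -0.013  0.056]
bolt_seat [315. 190.] 0.15 [ 0.707 -0.006  0.056]
mat_center [397. 248.] 0.57 [ 0.544 -0.242  0.003]
unit [202. 295.] 0.96 [0.414 0.32  0.003]
unit [253. 242.] 0.68 [0.564 0.176 0.003]
unit [256. 306.] 0.6 [0.38  0.164 0.003]
unit [406. 254.] 0.17 [ 0.526 -0.268  0.003]
brush [315. 243.] 0.95 [ 0.56  -0.004  0.003]
tamper [316. 308.] 0.82 [ 0.373 -0.008  0.003]
pitcher [151. 251.] 0.66 [0.541 0.472 0.003]
jar [482. 234.] 0.87 [ 0.584 -0.489  0.003]
juice [249. 176.] 0.87 [0.764 0.189 0.003]
portafilter [461. 291.] 0.61 [ 0.421 -0.421  0.003]
side [ 0.315 -0.987  1.051]
wrench_grip [342. 342.] 0.7 [ 0.55  -0.252  0.015]
socket [382. 335.] 0.63 [ 0.642 -0.246  0.003]
bolt_seat [309. 201.] 0.81 [0.574 0.171 0.056]
bolt_seat [236. 218.] 0.71 [0.382 0.148 0.056]
bolt_seat [236. 184.] 0.44 [0.401 0.287 0.056]
mat_center [341. 337.] 0.79 [ 0.553 -0.231  0.003]
unit [306. 218.] 0.93 [0.565 0.166 0.003]
unit [237. 194.] 0.87 [0.402 0.308 0.003]
unit [237. 232.] 0.76 [0.38  0.155 0.003]
brush [320. 261.] 0.9 [0.563 0.005 0.003]
brush [382. 338.] 0.2 [ 0.638 -0.255  0.003]
cup [385. 257.] 0.96 [ 0.722 -0.021  0.003]
cup [383. 339.] 0.69 [ 0.641 -0.257  0.003]
tamper [239. 279.] 0.84 [ 0.362 -0.011  0.003]
pitcher [278. 154.] 0.89 [0.549 0.468 0.003]
jar [396. 446.] 0.56 [ 0.587 -0.499  0.003]
juice [371. 202.] 0.67 [0.753 0.191 0.003]
juice [344. 336.] 0.67 [ 0.561 -0.231  0.003]
portafilter [306. 424.] 0.89 [ 0.432 -0.415  0.003]
1.3 [[-0.936  0.352  0.   ]
 [ 0.352  0.936  0.   ]
 [ 0.     0.    -1.   ]] 0.9973836075213908
```

View pics/top0.png

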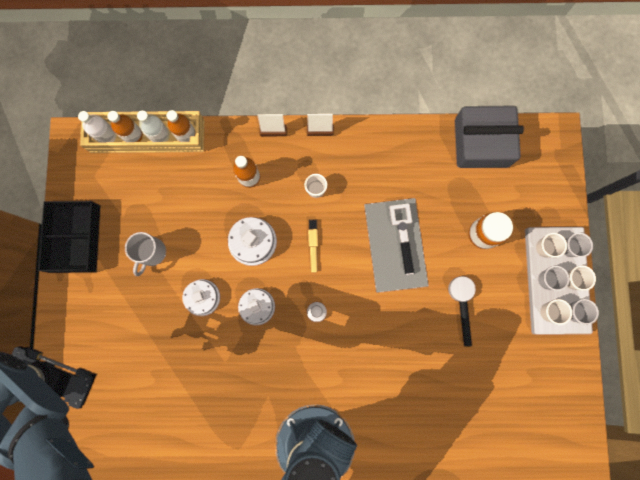

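View pics/side0.png

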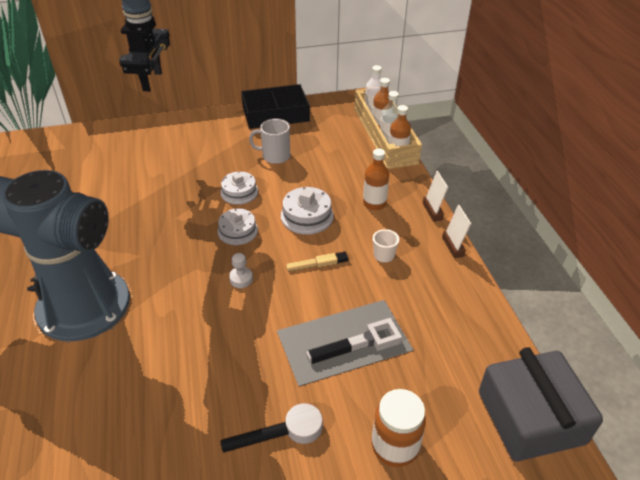

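The side and top views show three units: (252,241), (201,297) and (256,307) in the top view. The one at (252,241) is clearly the widest, so it is the target at about (0.565, 0.17). The wrench lies on the mat, with its handle near (407,250) and its head near (400,215). I'll measure both and confirm with the enlarged crop.

```bash
python3 - <<'E'
from h import *
np.set_printoptions(precision=3,suppress=True)
print(np.array(cams.calibration('wrist')['tool_from_camera']), cams.calibration('wrist')['mtx'])
im,d,K,M=cam('top'); P=cloud(d,K,M)
for n,c,r in [('big',(252,241),34),('b',(201,297),28),('c',(256,307),26)]:
    v,u=np.mgrid[:480,:640]; m=(np.hypot(u-c[0],v-c[1])<r)&(P[...,2]>.03)&(d>0); q=P[m]
    print(n,m.sum(),np.median(q,0),np.percentile(q,[2,98],axis=0).tolist())
    (x,y),rr=cv2.minEnclosingCircle(q[:,:2].astype(np.float32)); print(x,y,rr)
cv2.imwrite('pics/crop0.png',cv2.resize(im[160:350,130:330],None,fx=3,fy=3,interpolation=cv2.INTER_CUBIC))
m=np.zeros((480,640),bool); m[195:300,365:430]=1; m&=(P[...,2]>.012)&(d>0); q=P[m]; print(len(q),cv2.minAreaRect(q[:,:2].astype(np.float32)),np.percentile(q[:,2],[5,50,95]))
E
```

```text
[[-0.001 -0.955 -0.295  0.082]
 [ 1.    -0.001  0.    -0.   ]
 [-0.    -0.295  0.955 -0.168]
 [ 0.     0.     0.     1.   ]] [[374.134   0.    313.855]
 [  0.    374.134 238.634]
 [  0.      0.      1.   ]]
big 1598 [0.564 0.174 0.053] [[0.509468302594931, 0.11830685156879005, 0.035255084811572496], [0.6239244658443611, 0.231619434640051, 0.08320145826940172]]
0.5672714710235596 0.1762123852968216 0.06391812115907669
b 888 [0.406 0.317 0.04 ] [[0.36601741530831183, 0.2761298763247784, 0.032146661672789734], [0.447824824356932, 0.36038392026753696, 0.061866685998408916]]
0.4070158004760742 0.31903961300849915 0.04765089601278305
c 879 [0.38 0.16 0.04] [[0.3385281153849634, 0.1203427752227215, 0.032742039056893095], [0.4215821520706606, 0.2039964009256509, 0.06165291885497836]]
0.38015973567962646 0.16211730241775513 0.04730907827615738
754 ((0.5542978644371033, -0.246101975440979), (0.2360537052154541, 0.14531946182250977), 6.0438923835754395) [0.015 0.026 0.032]
```

View pics/crop0.png

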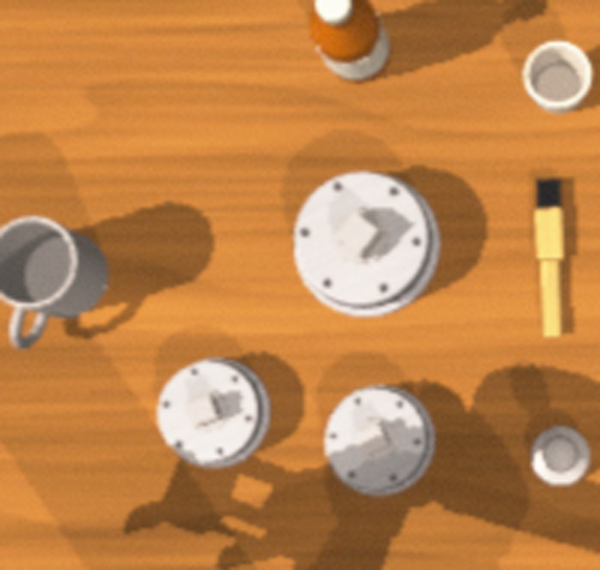

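The crop confirms it: the unit at crop (365,243), which is top (252,241), has a radius of 64 mm. The other two measure 47 mm, so this is the largest. Next I'll bring the wrist camera over it.

```bash
python3 -m handwheel '[[0.02,-0.03,0.01,0,0,0],[0.045,-0.06,0.02,0,0,0],[0.07,-0.09,0.03,0,0,0],[0.095,-0.12,0.03,0,0,0],[0.12,-0.15,0.03,0,0,0],[0.145,-0.18,0.03,0,0,0],[0.17,-0.21,0.03,0,0,0],[0.19,-0.235,0.03,0,0,0]]'
python3 -m handwheel '[[0.025,-0.03,0,0,0,0],[0.05,-0.06,0,0,0,0],[0.075,-0.09,0,0,0,0],[0.1,-0.12,0,0,0,0],[0.125,-0.15,0,0,0,0],[0.14,-0.17,0,0,0,0],[0.15,-0.18,0,0,0,0],[0.15,-0.18,0,0,0,0]]'
python3 - <<'E'
from h import *
np.set_printoptions(precision=4,suppress=True)
im,d,K,M=cam('wrist'); P=cloud(d,K,M); cv2.imwrite('pics/w1.png',im)
s=bot.read_state(); print(s['time_s'],s['position'],s['tcp_rot'])
r=np.hypot(P[...,0]-.565,P[...,1]-.174)
for lo,hi in [(.066,.074),(.077,.09)]:
    m=(r<.03)&(P[...,2]>lo)&(P[...,2]<hi)&(d>0); q=P[m]; print(lo,len(q),q.mean(0),cv2.minAreaRect(q[:,:2].astype(np.float32)))
m=(r<.075)&(P[...,2]>.042)&(P[...,2]<.062)&(d>0); print(cv2.minEnclosingCircle(P[m][:,:2].astype(np.float32)))
for q in ['bolt_seat','bolt']:
  for x in models.tip_of(q,'wrist'): print(q,x['conf'],x['position'],pt(x['position'],K,M,.056))
E
```

```text
time_s: 2.02
position: [0.4116, 0.3479, 0.2476]
tcp_rot: [[-0.936, 0.353, 0.001], [0.353, 0.936, -0.0], [-0.001, 0.0, -1.0]]
force: [0.1, 0.5, -0.3]
opening: 1.004
grasp_force: 0.0
time_s: 2.68
position: [0.5623, 0.1678, 0.2472]
tcp_rot: [[-0.935, 0.356, 0.002], [0.356, 0.935, -0.0], [-0.002, 0.0, -1.0]]
force: [1.1, 1.1, 0.4]
opening: 1.0
grasp_force: 0.0
2.7333 [0.5604 0.1695 0.247 ] [[-0.9352  0.3542 -0.0005]
 [ 0.3542  0.9352  0.0007]
 [ 0.0007  0.0004 -1.    ]]
0.066 68 [0.555  0.1825 0.0697] ((0.5554848313331604, 0.17795225977897644), (0.02107008546590805, 0.04343707114458084), 5.583858966827393)
0.077 1006 [0.5663 0.1788 0.0814] ((0.5667889714241028, 0.17857283353805542), (0.03189608454704285, 0.0318140983581543), 51.67097854614258)
((0.5668399930000305, 0.17858704924583435), 0.06293025612831116)
bolt_seat 0.92 [326.4, 209.9] [0.5666 0.1792 0.056 ]
bolt_seat 0.62 [235.6, 19.3] [0.3836 0.1645 0.056 ]Traceback (most recent call last):
  File "<stdin>", line 10, in <module>
ValueError: it knows: bolt_seat, brush, cup, jar, juice, mat_center, pitcher, portafilter, socket, tamper, unit, wrench, wrench_grip
```

View pics/w1.png

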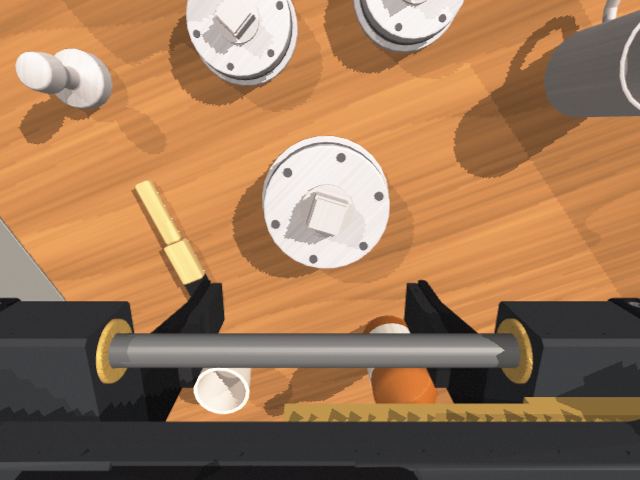

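The target unit's bolt head shows at (327,213) and its centre is (0.567, 0.179) at z = 0.081, which matches the given sizes. I'll move over the wrench now and refine the bolt angle from a saved frame first.

```bash
python3 - <<'E'
from h import *
np.set_printoptions(precision=4,suppress=True)
im,d,K,M=cam('wrist'); P=cloud(d,K,M); np.savez('bolt.npz',im=im,d=d,K=K,M=M)
r=np.hypot(P[...,0]-.567,P[...,1]-.179)
m=(r<.03)&(P[...,2]>.0795)&(P[...,2]<.0835)&(d>0); q=P[m]; print(len(q),cv2.minAreaRect(q[:,:2].astype(np.float32)))
# rectified view of the plane z=.081, 0.25 mm per px, brightness edges
n=240; g=(np.arange(n)-n/2)*.00025; X,Y=np.meshgrid(.567+g,.179-g)
Q=np.stack([X,Y,np.full_like(X,.081)],-1)-M[:3,3]; C=Q@M[:3,:3]; uv=(C@K.T); uv=(uv[...,:2]/uv[...,2:]).astype(np.float32)
cv2.imwrite('pics/rect.png',cv2.resize(cv2.remap(im,uv[...,0],uv[...,1],cv2.INTER_CUBIC),None,fx=2,fy=2))
E
python3 -m handwheel '[[0,-0.03,0,0,0,0.05],[0,-0.06,0,0,0,0.1],[0,-0.1,0,0,0,0.15],[0,-0.14,0,0,0,0.2],[0,-0.18,0,0,0,0.25],[0,-0.21,0,0,0,0.25],[0,-0.24,0,0,0,0.25],[0,-0.26,0,0,0,0.25]]'
python3 -m handwheel '[[0,-0.03,0,0,0,0],[0,-0.06,0,0,0,0],[0,-0.09,0,0,0,0],[0,-0.12,0,0,0,0],[0,-0.15,0,0,0,0],[0,-0.165,0,0,0,0],[0,-0.17,0,0,0,0],[0,-0.17,0,0,0,0]]'
python3 - <<'E'
from h import *
np.set_printoptions(precision=4,suppress=True)
im,d,K,M=cam('wrist'); P=cloud(d,K,M); cv2.imwrite('pics/w2.png',im); np.savez('wr.npz',im=im,d=d,K=K,M=M)
s=bot.read_state(); print(s['time_s'],s['position'],s['joint_positions'])
for q,z in [('wrench_grip',.015),('socket',.003),('mat_center',.003),('wrench',.003)]:
  for x in models.tip_of(q,'wrist')[:2]: print(q,x['conf'],x['position'],pt(x['position'],K,M,z))
E
```

```text
898 ((0.5668967366218567, 0.17861208319664001), (0.02804071642458439, 0.028328504413366318), 51.901580810546875)
time_s: 3.5
position: [0.5595, -0.0904, 0.2475]
tcp_rot: [[-0.99, -0.141, -0.0], [-0.141, 0.99, -0.0], [0.0, -0.0, -1.0]]
force: [0.9, 0.1, -0.1]
opening: 1.004
grasp_force: 0.0
time_s: 4.17
position: [0.56, -0.2592, 0.2471]
tcp_rot: [[-0.99, -0.14, -0.0], [-0.14, 0.99, 0.001], [0.0, 0.001, -1.0]]
force: [0.2, 0.4, 0.1]
opening: 1.004
grasp_force: 0.0
4.2167 [ 0.5599 -0.2581  0.2471] [ -35.1504   27.8189   81.3566    0.061    70.915  -133.2515]
wrench_grip 0.97 [310.3, 184.4] [ 0.5416 -0.2653  0.015 ]
wrench_grip 0.53 [311.5, 266.2] [ 0.6345 -0.2512  0.015 ]
socket 0.64 [312.6, 266.7] [ 0.6396 -0.2492  0.003 ]
mat_center 0.73 [332.7, 196.9] [ 0.5539 -0.2385  0.003 ]
mat_center 0.6 [174.0, 46.5] [ 0.4262 -0.4182  0.003 ]
wrench 0.77 [313.5, 183.4] [ 0.5419 -0.2618  0.003 ]
```

View pics/rect.png

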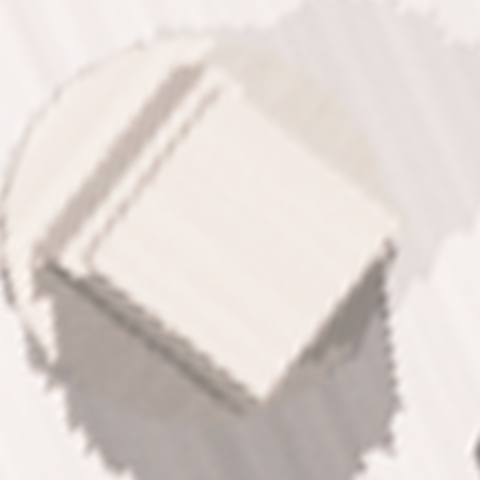

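View pics/w2.png

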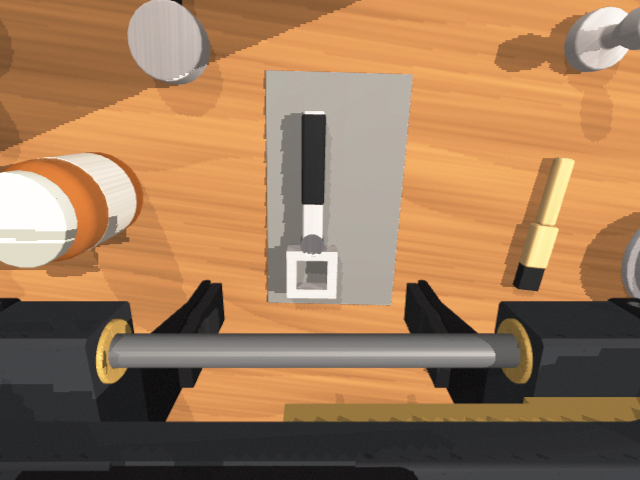

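The wrist view shows the wrench with its handle at (310,184) and its socket at (312,267). The distance between them is 99 mm, which matches the 100 mm given, and the heading is about 9.3°. The rectified bolt view gives flats at 51.9°. I'll descend part of the way and check the handle again.

```bash
python3 - <<'E'
from h import *
f=np.load('wr.npz'); P=cloud(f['d'],f['K'],f['M']); 
m=(f['d']>0)&(P[...,2]>.018)&(P[...,2]<.04)&(np.abs(P[...,0]-.53)<.065)&(np.abs(P[...,1]+.265)<.04)
print(m.sum(),np.percentile(P[m][:,2],[5,50,95]),cv2.minAreaRect(P[m][:,:2].astype(np.float32)))
v,u=np.where(m)
m=(f['d']>0)&(P[...,2]>.018)&(P[...,2]<.04)&(np.hypot(P[...,0]-.64,P[...,1]+.25)<.05)&(P[...,0]>.616)
print(m.sum(),cv2.minAreaRect(P[m][:,:2].astype(np.float32)))
E
python3 -m handwheel '[[-0.005,-0.002,-0.02,0,0,0.005],[-0.01,-0.004,-0.05,0,0,0.01],[-0.015,-0.006,-0.08,0,0,0.01],[-0.018,-0.006,-0.11,0,0,0.01],[-0.018,-0.006,-0.14,0,0,0.01],[-0.018,-0.006,-0.155,0,0,0.01],[-0.018,-0.006,-0.16,0,0,0.01],[-0.018,-0.006,-0.16,0,0,0.01]]'
python3 -c "
from h import *
s=bot.read_state();print(s['time_s'],s['position'],np.degrees(np.arctan2(s['tcp_rot'][1][0],s['tcp_rot'][0][0])))"
```

```text
2865 [0.02416697 0.0265183  0.02805157] ((0.5313006639480591, -0.2643563449382782), (0.1302822381258011, 0.02420806884765625), 7.342875957489014)
1373 ((0.6405230164527893, -0.25089752674102783), (0.05551503971219063, 0.056005556136369705), 7.040136814117432)
time_s: 5.08
position: [0.5414, -0.2646, 0.086]
tcp_rot: [[-0.987, -0.16, -0.003], [-0.16, 0.987, 0.002], [0.002, 0.002, -1.0]]
force: [0.1, 0.3, 0.6]
opening: 1.005
grasp_force: 0.0
5.0833 [ 0.54139697 -0.26463799  0.08597725] -170.76755726883448
```

```bash
python3 -m handwheel '[[0,0.001,-0.015,0,0,-0.008],[0,0.001,-0.03,0,0,-0.016],[0,0.001,-0.042,0,0,-0.016],[0,0.001,-0.05,0,0,-0.016],[0,0.001,-0.054,0,0,-0.016],[0,0.001,-0.055,0,0,-0.016],[0,0.001,-0.055,0,0,-0.016],[0,0.001,-0.055,0,0,-0.016]]'
python3 -m handwheel '[[0,0,0,0,0,0],[0,0,0,0,0,0],[0,0,0,0,0,0],[0,0,0,0,0,0],[0,0,0,0,0,0],[0,0,0,0,0,0],[0,0,0,0,0,0],[0,0,0,0,0,0]]' -1
python3 -m handwheel '[[0,0,0,0,0,0],[0,0,0,0,0,0],[0,0,0.01,0,0,0],[0,0,0.03,0,0,0],[0,0,0.06,0,0,0],[0,0,0.09,0,0,0],[0,0,0.11,0,0,0],[0,0,0.12,0,0,0]]'
```

```text
time_s: 5.75
position: [0.5425, -0.2654, 0.0329]
tcp_rot: [[-0.992, -0.128, 0.001], [-0.128, 0.992, -0.001], [-0.001, -0.001, -1.0]]
force: [-0.4, 0.6, 0.3]
opening: 0.999
grasp_force: 0.0
time_s: 6.42
position: [0.542, -0.265, 0.0322]
tcp_rot: [[-0.992, -0.128, -0.0], [-0.128, 0.992, 0.0], [0.0, 0.0, -1.0]]
force: [0.4, 0.6, 0.3]
opening: 0.478
grasp_force: 0.0
time_s: 7.08
position: [0.5436, -0.2661, 0.1563]
tcp_rot: [[-0.992, -0.128, 0.005], [-0.128, 0.992, -0.004], [-0.005, -0.004, -1.0]]
force: [0.9, 0.6, 0.4]
opening: 0.009
grasp_force: 0.0
```

I started the lift before the slow fingers had closed. I'll reopen and look again.

```bash
python3 -m handwheel '[[0.005,0,0.02,0,0,0],[0.01,0,0.05,0,0,0],[0.015,0,0.08,0,0,0],[0.015,0,0.09,0,0,0],[0.015,0,0.09,0,0,0],[0.015,0,0.09,0,0,0],[0.015,0,0.09,0,0,0],[0.015,0,0.09,0,0,0]]' 1
cat > wr.py <<'E'
from h import *
im,d,K,M=cam('wrist'); P=cloud(d,K,M); f=dict(d=d)
s=bot.read_state(); print(s['time_s'],s['position'],np.degrees(np.arctan2(s['tcp_rot'][1][0],s['tcp_rot'][0][0])),s['opening'])
g={q:pt(models.tip_of(q,'wrist')[0]['position'],K,M,z) for q,z in [('wrench_grip',.015),('socket',.003),('mat_center',.003)]}; print(g)
a,b=g['wrench_grip'],g['socket']
for c,r in [(a,.06),(b,.045)]:
    m=(d>0)&(P[...,2]>.018)&(P[...,2]<.04)&(np.hypot(P[...,0]-c[0],P[...,1]-c[1])<r)
    if r<.05: m&=((P[...,:2]-b[:2])@(b-a)[:2]>-.0024)
    print(m.sum(),np.percentile(P[m][:,2],[5,50,95]),cv2.minAreaRect(P[m][:,:2].astype(np.float32)))
E
python3 wr.py
```

```text
time_s: 7.75
position: [0.5556, -0.2642, 0.2399]
tcp_rot: [[-0.992, -0.128, -0.004], [-0.128, 0.992, 0.003], [0.004, 0.003, -1.0]]
force: [0.1, 0.1, -0.6]
opening: 0.532
grasp_force: 0.0
7.8 [ 0.55577821 -0.26431778  0.24003773] -172.66556436679528 0.577244557709977
{'wrench_grip': array([ 0.54093297, -0.26398555,  0.015     ]), 'socket': array([ 0.6374677 , -0.25004352,  0.003     ]), 'mat_center': array([ 0.55075613, -0.23659553,  0.003     ])}
2624 [0.02443661 0.02650667 0.02801566] ((0.5407989025115967, -0.2635174095630646), (0.11939191818237305, 0.024154379963874817), 6.879148483276367)
1539 [0.02311669 0.02679848 0.02803553] ((0.6407961249351501, -0.25061896443367004), (0.055714014917612076, 0.05616627261042595), 8.10515022277832)
```

The wrench has not moved. Second try, this time waiting out the full closing time.

```bash
python3 -m handwheel '[[-0.005,0.001,-0.03,0,0,0],[-0.01,0.001,-0.07,0,0,0],[-0.015,0.001,-0.11,0,0,0],[-0.015,0.001,-0.15,0,0,0],[-0.015,0.001,-0.18,0,0,0],[-0.015,0.001,-0.2,0,0,0],[-0.015,0.001,-0.208,0,0,0],[-0.015,0.001,-0.21,0,0,0]]'
python3 -m handwheel '[[0,0,0,0,0,0],[0,0,0,0,0,0],[0,0,0,0,0,0],[0,0,0,0,0,0],[0,0,0,0,0,0],[0,0,0,0,0,0],[0,0,0,0,0,0],[0,0,0,0,0,0]]' -1
python3 -m handwheel '[[0,0,0,0,0,0],[0,0,0,0,0,0],[0,0,0,0,0,0],[0,0,0,0,0,0],[0,0,0,0,0,0],[0,0,0,0,0,0],[0,0,0,0,0,0],[0,0,0,0,0,0]]'
```

```text
time_s: 8.62
position: [0.5409, -0.2633, 0.0301]
tcp_rot: [[-0.992, -0.128, -0.003], [-0.128, 0.992, 0.002], [0.003, 0.003, -1.0]]
force: [0.2, 0.0, 0.1]
opening: 1.001
grasp_force: 0.0
time_s: 9.28
position: [0.5421, -0.2641, 0.0325]
tcp_rot: [[-0.992, -0.128, 0.0], [-0.128, 0.992, -0.0], [-0.0, -0.0, -1.0]]
force: [0.3, -0.8, 0.7]
opening: 0.477
grasp_force: 0.0
time_s: 9.95
position: [0.542, -0.264, 0.0322]
tcp_rot: [[-0.992, -0.128, -0.0], [-0.128, 0.992, 0.0], [0.0, 0.0, -1.0]]
force: [-0.5, 0.2, -0.5]
opening: 0.012
grasp_force: 0.0
```

The fingers are fully shut with no grip, so I need to look.

```bash
python3 - <<'E'
from h import *
np.set_printoptions(precision=4,suppress=True)
im,d,K,M=cam('wrist'); P=cloud(d,K,M); im2,d2,K2,M2=cam('side'); P2=cloud(d2,K2,M2)
q=np.stack([np.linspace(0,0,1)])
cv2.imwrite('pics/g1.png',np.hstack([cv2.resize(im,(400,300)),cv2.resize(im2[270:390,270:430],(400,300))]))
print(cams.calibration('wrist')['tool_from_camera'])
E
```

```text
[[-0.0007 -0.9554 -0.2954  0.0819]
 [ 1.     -0.0007  0.     -0.    ]
 [-0.0002 -0.2954  0.9554 -0.1682]
 [ 0.      0.      0.      1.    ]]
```

View pics/g1.png

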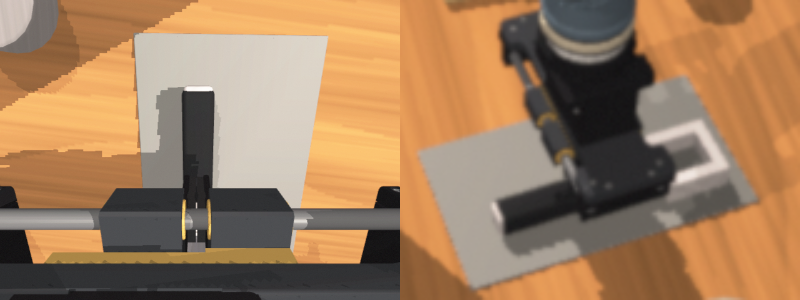

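The jaws are in line with the handle but appear to have closed above it. I'll check the tip height from depth.

```bash
python3 - <<'E'
from h import *
np.set_printoptions(precision=3,suppress=True,linewidth=200)
im,d,K,M=cam('wrist'); P=cloud(d,K,M)
for v in range(240,301,6): print(v,P[v,286:350:6,2], im[v,286:350:6].mean(-1).astype(int))
for v in range(240,301,12): print(v,P[v,316],P[v,302],P[v,326])
m=(d>0)&(P[...,2]<.012)&(np.hypot(P[...,0]-.5,P[...,1]+.23)<.03); print(np.median(P[m][:,2]))
im,d,K,M=cam('side'); P=cloud(d,K,M)
cv2.imwrite('pics/g2.png',cv2.resize(im[300:370,300:410],(770,490),interpolation=cv2.INTER_CUBIC))
s=bot.read_state(); print(s['joint_positions'],s['tau'],s['force'],s['opening'])
E
```

```text
240 [0.004 0.025 0.026 0.027 0.028 0.027 0.027 0.028 0.027 0.024 0.003] [130  69  48  54  53  56  53  54  54  45 180]
246 [0.004 0.024 0.026 0.027 0.028 0.028 0.027 0.028 0.028 0.023 0.003] [130  83  48  54  51  55  53  56  55  69 181]
252 [0.003 0.025 0.026 0.027 0.027 0.026 0.027 0.028 0.025 0.023 0.004] [130  83  39  41  41  55  52  54  54  68 180]
258 [0.004 0.024 0.027 0.027 0.027 0.028 0.026 0.027 0.027 0.023 0.005] [132  90  36  36  39  41  54  55  53  95 181]
264 [0.004 0.023 0.027 0.027 0.027 0.026 0.027 0.027 0.026 0.003 0.003] [129  90  39  40  51  53  54  53  54 118 179]
270 [0.004 0.023 0.027 0.027 0.027 0.026 0.028 0.027 0.026 0.005 0.004] [131  88  37  39  35  47  53  54  55 121 181]
276 [0.003 0.024 0.027 0.028 0.027 0.027 0.027 0.028 0.026 0.003 0.003] [130 101  36  36  40  48  54  54  53 149 181]
282 [0.005 0.003 0.041 0.027 0.026 0.027 0.027 0.041 0.026 0.003 0.004] [130 101  26  38  39  49  50  27  48 149 182]
288 [0.004 0.004 0.048 0.043 0.044 0.044 0.045 0.048 0.026 0.004 0.004] [130 111  28  39  38  39  41  26  34 154 181]
294 [0.004 0.003 0.053 0.05  0.051 0.051 0.051 0.053 0.054 0.004 0.004] [129 114  25  39  39  40  39  25  24 154 182]
300 [0.004 0.06  0.06  0.057 0.056 0.057 0.057 0.059 0.06  0.004 0.004] [129  83  26  39  39  41  40  26  25 160 179]
240 [ 0.515 -0.267  0.027] [ 0.515 -0.273  0.027] [ 0.514 -0.262  0.027]
252 [ 0.521 -0.266  0.026] [ 0.522 -0.273  0.027] [ 0.52  -0.261  0.028]
264 [ 0.527 -0.265  0.026] [ 0.527 -0.272  0.028] [ 0.526 -0.26   0.027]
276 [ 0.533 -0.264  0.027] [ 0.534 -0.271  0.027] [ 0.533 -0.259  0.027]
288 [ 0.532 -0.264  0.044] [ 0.531 -0.271  0.047] [ 0.53  -0.26   0.048]
300 [ 0.532 -0.264  0.057] [ 0.533 -0.27   0.056] [ 0.53  -0.261  0.059]
0.003773097276221493
[ -36.579   43.095   92.772   -0.002   44.134 -133.926] [ -0.    -46.276 -10.585  -0.056   0.03   -0.   ] [ 0.03  -0.139  0.314] 0.0044067944472318725
```

```bash
python3 - <<'E'
from h import *
np.set_printoptions(precision=3,suppress=True,linewidth=200)
f=np.load('wr.npz'); T=np.array(cams.calibration('wrist')['tool_from_camera'])
Q=cloud(f['d'],f['K'],T); 
m=(f['d']>0)&(f['d']<.3)
for y0,y1 in [(-.075,-.055),(-.055,-.04),(-.04,-.02),(.02,.04),(.04,.055),(.055,.075)]:
    k=m&(Q[...,1]>y0)&(Q[...,1]<y1)&(Q[...,2]>-.09); 
    if k.sum(): print(y0,k.sum(),np.percentile(Q[k],[1,50,99],axis=0).tolist())
for v in range(276,310,4): print(v,[tuple(np.round(Q[v,u],3)) for u in (205,212,219,410,417)])
E
```

```text
-0.075 1470 [[0.011315300391519106, -0.07480107473343751, -0.08990973631462176], [0.038279078865178603, -0.0644103744676185, -0.08553895655760503], [0.03897214249436246, -0.05513997538111155, -0.04537889810749968]]
-0.055 6523 [[-0.00923571925396939, -0.05446144525827643, -0.08980434484433197], [0.010025366562330537, -0.04835225921191526, -0.06919966165907022], [0.03864301043041453, -0.04334503874780825, -0.007840077093282627]]
-0.04 293 [[0.03259707130011357, -0.03958486376060136, -0.08997759382964525], [0.033341033790775354, -0.030231851317532355, -0.08921679230273698], [0.03403223477033278, -0.020063042564705338, -0.08754801287303039]]
0.02 281 [[0.03249835916049003, 0.020128358192983704, -0.08999031258544804], [0.033297051635693804, 0.030002106534126535, -0.08915543429812096], [0.03391196347214875, 0.0395881456889063, -0.08766017643726169]]
0.04 5711 [[-0.008859566790679915, 0.042885091264645174, -0.08977232838743922], [0.01040348529681874, 0.04799212607204674, -0.062471611861345866], [0.03857441016860122, 0.054502004799518104, -0.0074866120092488405]]
0.055 1461 [[0.011357634259
[... 2234 characters left out ...]
0.043), np.float64(-0.015)), (np.float64(0.01), np.float64(0.044), np.float64(-0.024))]
304 [(np.float64(0.01), np.float64(-0.045), np.float64(-0.028)), (np.float64(0.008), np.float64(-0.044), np.float64(-0.024)), (np.float64(0.002), np.float64(-0.044), np.float64(-0.012)), (np.float64(0.004), np.float64(0.043), np.float64(-0.017)), (np.float64(0.009), np.float64(0.043), np.float64(-0.026))]
308 [(np.float64(0.01), np.float64(-0.045), np.float64(-0.03)), (np.float64(0.006), np.float64(-0.044), np.float64(-0.023)), (np.float64(0.001), np.float64(-0.044), np.float64(-0.014)), (np.float64(0.002), np.float64(0.043), np.float64(-0.016)), (np.float64(0.007), np.float64(0.043), np.float64(-0.026))]
```

View pics/g2.png

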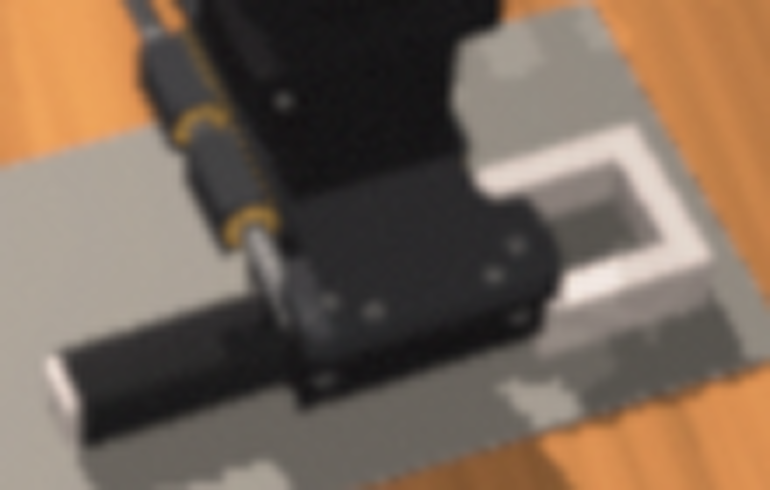

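The depth data show the fingertips end about 8 mm behind the reported TCP, not 25 mm ahead of it. The jaws therefore closed above the handle, which is also what the side crop shows around (400,300). I'll open, then go about 34 mm lower than the text implied, watching the force.

```bash
python3 -m handwheel '[[0,0,0,0,0,0],[0,0,0,0,0,0],[0,0,0,0,0,0],[0,0,0,0,0,0],[0,0,0,0,0,0],[0,0,0,0,0,0],[0,0,0,0,0,0],[0,0,0,0,0,0]]' 1
python3 -m handwheel '[[0,0,-0.004,0,0,0],[0,0,-0.008,0,0,0],[0,0,-0.013,0,0,0],[0,0,-0.018,0,0,0],[0,0,-0.023,0,0,0],[0,0,-0.028,0,0,0],[0,0,-0.031,0,0,0],[0,0,-0.032,0,0,0]]'
```

```text
time_s: 10.82
position: [0.542, -0.264, 0.0322]
tcp_rot: [[-0.992, -0.128, -0.0], [-0.128, 0.992, 0.0], [0.0, 0.0, -1.0]]
force: [0.3, 0.7, 0.1]
opening: 0.521
grasp_force: 0.0
time_s: 11.48
position: [0.5416, -0.2637, -0.0007]
tcp_rot: [[-0.992, -0.128, -0.001], [-0.128, 0.992, 0.001], [0.001, 0.001, -1.0]]
force: [-0.9, -0.4, -0.4]
opening: 0.988
grasp_force: 0.0
```

TCP z is below zero with no contact, which confirms the fingers are short. Closing.

```bash
python3 -m handwheel '[[0,0,0,0,0,0],[0,0,0,0,0,0],[0,0,0,0,0,0],[0,0,0,0,0,0],[0,0,0,0,0,0],[0,0,0,0,0,0],[0,0,0,0,0,0],[0,0,0,0,0,0]]' -1
python3 -m handwheel '[[0,0,0,0,0,0],[0,0,0,0,0,0],[0,0,0,0,0,0],[0,0,0,0,0,0],[0,0,0,0,0,0],[0,0,0,0,0,0],[0,0,0,0,0,0],[0,0,0,0,0,0]]'
```

```text
time_s: 12.15
position: [0.542, -0.264, 0.0003]
tcp_rot: [[-0.992, -0.128, 0.0], [-0.128, 0.992, -0.0], [-0.0, -0.0, -1.0]]
force: [-0.5, 0.4, 0.8]
opening: 0.481
grasp_force: 0.0
time_s: 12.82
position: [0.5419, -0.2639, 0.0002]
tcp_rot: [[-0.992, -0.128, -0.0], [-0.128, 0.992, 0.0], [0.0, 0.0, -1.0]]
force: [-0.2, 0.1, 0.7]
opening: 0.251
grasp_force: 29.9
```

Gripped: opening 0.251 (22 mm) at 30 N. Lifting, then carrying it to above the bolt with the heading turned to −38°.

```bash
python3 -m handwheel '[[0,0,0.005,0,0,0],[0,0,0.02,0,0,0],[0,0,0.045,0,0,0],[0,0,0.075,0,0,0],[0,0,0.105,0,0,0],[0,0,0.13,0,0,0],[0,0,0.145,0,0,0],[0,0,0.15,0,0,0]]'
python3 -m handwheel '[[0,0.01,0,0,0,-0.01],[-0.005,0.03,0,0,0,-0.03],[-0.01,0.06,0,0,0,-0.07],[-0.015,0.09,0,0,0,-0.12],[-0.02,0.12,0,0,0,-0.17],[-0.025,0.15,0,0,0,-0.21],[-0.03,0.18,0,0,0,-0.25],[-0.032,0.21,0,0,0,-0.28]]'
python3 -m handwheel '[[0,0.03,0,0,0,-0.03],[-0.005,0.065,0,0,0,-0.06],[-0.01,0.1,0,0,0,-0.09],[-0.014,0.135,0,0,0,-0.11],[-0.018,0.17,0,0,0,-0.117],[-0.02,0.2,0,0,0,-0.117],[-0.021,0.22,0,0,0,-0.117],[-0.0215,0.23,0,0,0,-0.117]]'
python3 -c "
from h import *
s=bot.read_state();print(s['time_s'],s['position'],np.degrees(np.arctan2(s['tcp_rot'][1][0],s['tcp_rot'][0][0])))"
```

```text
time_s: 13.48
position: [0.5433, -0.2651, 0.1534]
tcp_rot: [[-0.992, -0.128, 0.004], [-0.128, 0.992, -0.004], [-0.004, -0.004, -1.0]]
force: [0.6, -0.6, -2.0]
opening: 0.25
grasp_force: 29.9
time_s: 14.15
position: [0.5079, -0.0523, 0.1491]
tcp_rot: [[-0.906, 0.422, -0.003], [0.422, 0.906, 0.001], [0.004, -0.0, -1.0]]
force: [0.8, -0.2, -2.4]
opening: 0.247
grasp_force: 29.9
time_s: 14.82
position: [0.4871, 0.1785, 0.1493]
tcp_rot: [[-0.788, 0.616, -0.002], [0.616, 0.788, 0.0], [0.002, -0.001, -1.0]]
force: [0.3, -0.1, -2.0]
opening: 0.254
grasp_force: 29.9
14.8167 [0.48706694 0.17846753 0.14932833] 142.0083186804066
```

```bash
python3 -m handwheel '[[0,0.015,0,0,0,0],[0,0.03,0,0,0,0],[0,0.045,0,0,0,0],[0,0.055,0,0,0,0],[0,0.06,0,0,0,0],[0,0.063,0,0,0,0],[0,0.063,0,0,0,0],[0,0.063,0,0,0,0]]'
python3 - <<'E'
from h import *
np.set_printoptions(precision=4,suppress=True)
s=bot.read_state();p=np.array(s['position']);R=np.array(s['tcp_rot']);print(s['time_s'],p,'expected socket',p-R[:,0]*.0995)
for n in ['top','side','wrist']:
    im,d,K,M=cam(n); P=cloud(d,K,M)
    m=(d>0)&(np.hypot(P[...,0]-.567,P[...,1]-.179)<.05)&(P[...,2]>.155)&(P[...,2]<.19)&((P[...,:2]-[.567,.179])@[.787,-.617]>-.027); q=P[m]
    if len(q)>20: print(n,len(q),np.median(q[:,2]),cv2.minAreaRect(q[:,:2].astype(np.float32)))
    try: print(n,[(x['conf'],pt(x['position'],K,M,.153)) for x in models.tip_of('socket',n)[:2]])
    except Exception as e: print(e)
    if n!='wrist': cv2.imwrite(f'pics/{n}_b.png',im)
E
```

```text
time_s: 15.48
position: [0.4884, 0.2383, 0.1501]
tcp_rot: [[-0.786, 0.618, -0.001], [0.618, 0.786, -0.001], [0.0, -0.001, -1.0]]
force: [-0.1, -0.8, -2.8]
opening: 0.25
grasp_force: 29.9
15.4833 [0.4884 0.2383 0.1501] expected socket [0.5667 0.1768 0.15  ]
top 354 0.17591153447006158 ((0.5672920942306519, 0.17564749717712402), (0.05953118950128555, 0.05847755819559097), 51.76142883300781)
top [(0.8, array([0.5728, 0.177 , 0.153 ])), (0.73, array([ 0.5458, -0.0073,  0.153 ]))]
side 497 0.17154426750480933 ((0.5680353045463562, 0.17448611557483673), (0.06388552486896515, 0.06061109900474548), 53.11421203613281)
side [(0.95, array([0.5663, 0.1727, 0.153 ]))]
wrist []
```

The head's offset agrees with both cameras to within 2 mm, and its heading (51.8°) matches the bolt. Descending.

```bash
python3 -m handwheel '[[0,0.001,-0.01,0,0,0],[0,0.001,-0.025,0,0,0],[0,0.001,-0.04,0,0,0],[0,0.001,-0.055,0,0,0],[0,0.001,-0.063,0,0,0],[0,0.001,-0.066,0,0,0],[0,0.001,-0.067,0,0,0],[0,0.001,-0.067,0,0,0]]'
python3 -m handwheel '[[0,0,-0.003,0,0,0],[0,0,-0.006,0,0,0],[0,0,-0.009,0,0,0],[0,0,-0.012,0,0,0],[0,0,-0.014,0,0,0],[0,0,-0.014,0,0,0],[0,0,-0.014,0,0,0],[0,0,-0.014,0,0,0]]'
```

```text
time_s: 16.45
position: [0.4888, 0.24, 0.0832]
tcp_rot: [[-0.786, 0.618, 0.0], [0.618, 0.786, 0.0], [-0.0, 0.0, -1.0]]
force: [0.5, 0.0, -2.7]
opening: 0.25
grasp_force: 29.9
time_s: 17.12
position: [0.4886, 0.24, 0.0693]
tcp_rot: [[-0.786, 0.618, 0.0], [0.618, 0.786, 0.0], [-0.0, 0.0, -1.0]]
force: [-0.9, -0.8, -2.7]
opening: 0.248
grasp_force: 29.9
```

The underside is at 72 mm, 9 mm over the bolt head, with no contact force, so it is engaged. Continuing down to the seat.

```bash
python3 -m handwheel '[[0,0,-0.003,0,0,0],[0,0,-0.006,0,0,0],[0,0,-0.009,0,0,0],[0,0,-0.012,0,0,0],[0,0,-0.014,0,0,0],[0,0,-0.016,0,0,0],[0,0,-0.017,0,0,0],[0,0,-0.017,0,0,0]]'
```

```text
time_s: 17.78
position: [0.4884, 0.2401, 0.0525]
tcp_rot: [[-0.786, 0.618, 0.0], [0.618, 0.786, 0.0], [0.0, 0.0, -1.0]]
force: [-1.5, 1.0, 1.1]
opening: 0.251
grasp_force: 30.0
```

Seated: z reading is right and the mat-to-seat contact force is about 4 N. Next, the arc offsets and a torque readout about the bolt.

```bash
cat > tq.py <<'E'
from h import *
s=bot.read_state(); p=np.array(s['position']); R=np.array(s['tcp_rot']); B=np.array([.5666,.1786])
F=np.array(s['force']); m=np.array(s['moment']); r=p[:2]-B
a=np.degrees(np.arctan2(R[1,0],R[0,0])); x=R[:2,0]; pin=r-x*.0346
print('t %.2f yaw %.2f polar %.2f r %.4f z %.4f F %s Mz %.2f | Tbolt %.2f Tpin %.2f | lateral %.1f radial %.1f'%(s['time_s'],a,np.degrees(np.arctan2(r[1],r[0])),np.hypot(*r),p[2],np.round(F,1),m[2],r[0]*F[1]-r[1]*F[0]+m[2],pin[0]*F[1]-pin[1]*F[0]+m[2],-x[1]*F[0]+x[0]*F[1],x@F[:2]))
E
python3 tq.py; python3 - <<'E'
import numpy as np
for k in range(0,26):
    f=np.radians(141.9)-.05*k; r=.0996; g=np.radians(141.9)
    print(round(.05*k,2),np.round([r*(np.cos(f)-np.cos(g)),r*(np.sin(f)-np.sin(g))],4),-.025*k)
E
```

```text
t 17.78 yaw 141.85 polar 141.80 r 0.0995 z 0.0525 F [-1.5  1.   1.1] Mz -0.04 | Tbolt -0.02 Tpin -0.03 | lateral 0.2 radial 1.8
0.0 [0. 0.] -0.0
0.05 [0.0032 0.0038] -0.025
0.1 [0.0065 0.0075] -0.05
0.15 [0.0101 0.011 ] -0.07500000000000001
0.2 [0.0138 0.0143] -0.1
0.25 [0.0176 0.0175] -0.125
0.3 [0.0217 0.0204] -0.15000000000000002
0.35 [0.0258 0.0231] -0.17500000000000002
0.4 [0.0301 0.0257] -0.2
0.45 [0.0345 0.028 ] -0.225
0.5 [0.0391 0.0301] -0.25
0.55 [0.0437 0.0319] -0.275
0.6 [0.0484 0.0335] -0.30000000000000004
0.65 [0.0532 0.0349] -0.325
0.7 [0.058 0.036] -0.35000000000000003
0.75 [0.0629 0.0369] -0.375
0.8 [0.0679 0.0376] -0.4
0.85 [0.0728 0.038 ] -0.42500000000000004
0.9 [0.0778 0.0381] -0.45
0.95 [0.0828 0.038 ] -0.47500000000000003
1.0 [0.0877 0.0377] -0.5
1.05 [0.0927 0.0371] -0.525
1.1 [0.0976 0.0363] -0.55
1.15 [0.1025 0.0352] -0.5750000000000001
1.2 [0.1073 0.0339] -0.6000000000000001
1.25 [0.112  0.0323] -0.625
```

```bash
python3 -m handwheel '[[0.0016,0.0019,0,0,0,-0.0125],[0.0032,0.0038,0,0,0,-0.025],[0.0048,0.0056,0,0,0,-0.0375],[0.0065,0.0075,0,0,0,-0.05],[0.0083,0.0092,0,0,0,-0.0625],[0.0101,0.011,0,0,0,-0.075],[0.0119,0.0127,0,0,0,-0.0875],[0.0138,0.0143,0,0,0,-0.1]]' >/dev/null; python3 tq.py
```

```text
t 18.45 yaw 130.38 polar 130.19 r 0.0994 z 0.0526 F [-0.   0.5  1. ] Mz 0.10 | Tbolt 0.07 Tpin 0.08 | lateral -0.3 radial 0.4
```

```bash
python3 -m handwheel '[[0.0019,0.0016,0,0,0,-0.0125],[0.0038,0.0032,0,0,0,-0.025],[0.0058,0.0047,0,0,0,-0.0375],[0.0079,0.0061,0,0,0,-0.05],[0.0099,0.0075,0,0,0,-0.0625],[0.012,0.0088,0,0,0,-0.075],[0.0141,0.0101,0,0,0,-0.0875],[0.0163,0.0114,0,0,0,-0.1]]' >/dev/null; python3 tq.py
```

```text
t 19.12 yaw 118.92 polar 118.65 r 0.0996 z 0.0526 F [-0.3  0.8  0.7] Mz 0.17 | Tbolt 0.16 Tpin 0.17 | lateral -0.1 radial 0.8
```

```bash
python3 -m handwheel '[[0.0022,0.0012,0,0,0,-0.0125],[0.0044,0.0023,0,0,0,-0.025],[0.0067,0.0034,0,0,0,-0.0375],[0.009,0.0044,0,0,0,-0.05],[0.0113,0.0053,0,0,0,-0.0625],[0.0136,0.0062,0,0,0,-0.075],[0.0136,0.0062,0,0,0,-0.075],[0.0136,0.0062,0,0,0,-0.075]]' >/dev/null; python3 tq.py
```

```text
t 19.78 yaw 110.37 polar 109.90 r 0.0998 z 0.0526 F [-1.2  2.3  0.3] Mz 0.05 | Tbolt 0.08 Tpin 0.07 | lateral 0.3 radial 2.6
```

```bash
python3 -m handwheel '[[0.0023,0.0008,0,0,0,-0.0125],[0.0047,0.0016,0,0,0,-0.025],[0.0071,0.0023,0,0,0,-0.0375],[0.0095,0.003,0,0,0,-0.05],[0.0119,0.0036,0,0,0,-0.0625],[0.0143,0.0041,0,0,0,-0.075],[0.0143,0.0041,0,0,0,-0.075],[0.0143,0.0041,0,0,0,-0.075]]' >/dev/null; python3 tq.py
```

```text
t 20.45 yaw 101.73 polar 103.41 r 0.0999 z 0.0521 F [-6.3  1.8  5.9] Mz 0.20 | Tbolt 0.77 Tpin 0.57 | lateral 5.8 radial 3.1
```

The torque has risen to 0.77 N m at the bolt, which is the stop. The geometry gives a knuckle bend of about 0.085 rad. I'll now swing 0.2 rad about the knuckle pin.

```bash
cat >> tq.py <<'E'
q=r-x*.065; print('head dir %.1f len %.4f knuckle %.3f'%(np.degrees(np.arctan2(q[1],q[0])),np.hypot(*q),np.arctan2(q[1],q[0])-np.radians(a)))
E
python3 -m handwheel '[[0.0016,0.0003,0,0,0,-0.0125],[0.0032,0.0006,0,0,0,-0.025],[0.0048,0.0008,0,0,0,-0.0375],[0.0064,0.001,0,0,0,-0.05],[0.0081,0.0012,0,0,0,-0.0625],[0.0097,0.0013,0,0,0,-0.075],[0.0113,0.0014,0,0,0,-0.0875],[0.0129,0.0014,0,0,0,-0.1]]' >/dev/null; python3 tq.py
python3 - <<'E'
from h import *
for n in ['top','side']:
    im,d,K,M=cam(n); P=cloud(d,K,M)
    m=(d>0)&(np.hypot(P[...,0]-.567,P[...,1]-.179)<.045)&(P[...,2]>.071)&(P[...,2]<.09); q=P[m]
    print(n,len(q),cv2.minAreaRect(q[:,:2].astype(np.float32)) if len(q)>20 else '')
    cv2.imwrite(f'pics/{n}_c.png',cv2.resize(im[190:290,200:300] if n=='top' else im[150:250,260:360],(400,400),interpolation=cv2.INTER_CUBIC))
cv2.imwrite('pics/c.png',np.hstack([cv2.imread('pics/top_c.png'),cv2.imread('pics/side_c.png')]))
E
```

```text
t 21.12 yaw 90.24 polar 95.97 r 0.0992 z 0.0521 F [-7.1  3.   5.3] Mz 0.30 | Tbolt 0.97 Tpin 0.72 | lateral 7.1 radial 3.1
head dir 106.6 len 0.0351 knuckle 0.286
top 457 ((0.56612628698349, 0.18605555593967438), (0.05723977088928223, 0.07558970153331757), 17.40633201599121)
side 414 ((0.5673641562461853, 0.18388541042804718), (0.05923014506697655, 0.0799744725227356), 16.279043197631836)
```

View pics/c.png

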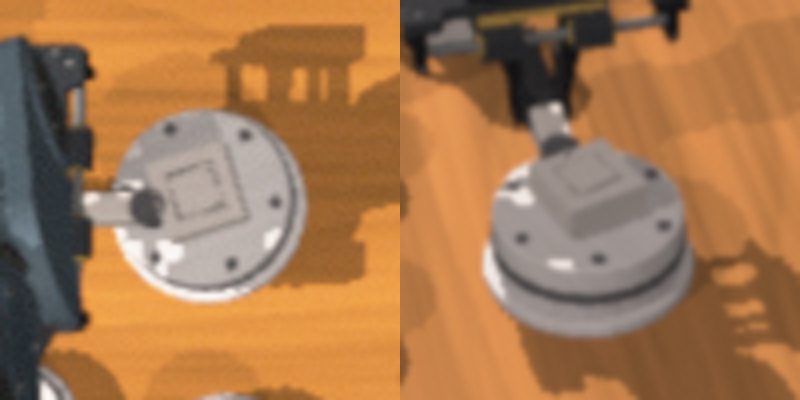

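The joint has tripped: knuckle about 0.29 rad, pin torque 0.72 N m, and the head stays still at 106.6° (camera 106.9°). The picture shows the head at (200,190) flat on the unit with the handle bent. I'll stop here, unbend, and back off to the middle of the play.

```bash
python3 -m handwheel '[[-0.0032,-0.0001,0,0,0,0.025],[-0.0065,-0.0004,0,0,0,0.05],[-0.0097,-0.0008,0,0,0,0.075],[-0.0129,-0.0014,0,0,0,0.1],[-0.0185,-0.0024,0,0,0,0.13],[-0.0206,-0.0034,0,0,0,0.14],[-0.025,-0.0048,0,0,0,0.163],[-0.0285,-0.006,0,0,0,0.182]]' >/dev/null; python3 tq.py
```

```text
t 21.88 yaw 111.14 polar 110.33 r 0.0994 z 0.0526 F [0.8 1.8 0.4] Mz 0.02 | Tbolt -0.12 Tpin -0.07 | lateral -1.4 radial 1.3
head dir 108.8 len 0.0344 knuckle -0.041
```

Unloaded. Lifting straight up.

```bash
python3 -m handwheel '[[0,0,0.002,0,0,0],[0,0,0.005,0,0,0],[0,0,0.009,0,0,0],[0,0,0.014,0,0,0],[0,0,0.019,0,0,0],[0,0,0.024,0,0,0],[0,0,0.028,0,0,0],[0,0,0.03,0,0,0]]'; python3 tq.py
python3 -m handwheel '[[0,0,0.01,0,0,0],[0,0,0.02,0,0,0],[0,0,0.03,0,0,0],[0,0,0.045,0,0,0],[0,0,0.06,0,0,0],[0,0,0.07,0,0,0],[0,0,0.075,0,0,0],[0,0,0.075,0,0,0]]'
python3 tq.py
```

```text
time_s: 22.55
position: [0.5316, 0.2713, 0.0833]
tcp_rot: [[-0.36, 0.933, 0.002], [0.933, 0.36, 0.0], [-0.0, 0.002, -1.0]]
force: [-0.0, 0.6, -1.9]
opening: 0.249
grasp_force: 30.0
t 22.55 yaw 111.13 polar 110.70 r 0.0991 z 0.0833 F [-0.   0.6 -1.9] Mz -0.03 | Tbolt -0.05 Tpin -0.04 | lateral -0.2 radial 0.5
head dir 109.9 len 0.0341 knuckle -0.022
time_s: 23.22
position: [0.5318, 0.2717, 0.1591]
tcp_rot: [[-0.361, 0.933, 0.003], [0.933, 0.361, 0.001], [-0.0, 0.003, -1.0]]
force: [0.9, 0.7, -2.2]
opening: 0.249
grasp_force: 30.0
t 23.22 yaw 111.15 polar 110.48 r 0.0994 z 0.1591 F [ 0.9  0.7 -2.2] Mz 0.01 | Tbolt -0.10 Tpin -0.06 | lateral -1.0 radial 0.3
head dir 109.2 len 0.0344 knuckle -0.034
```

```bash
python3 -m handwheel '[[0,-0.01,0,0,0,0.02],[0,-0.035,0,0,0,0.06],[0,-0.065,0,0,0,0.1],[0,-0.1,0,0,0,0.145],[0,-0.135,0,0,0,0.19],[0.005,-0.17,0,0,0,0.235],[0.005,-0.205,0,0,0,0.28],[0.005,-0.24,0,0,0,0.325]]' >/dev/null
python3 -m handwheel '[[0,-0.035,0,0,0,0.045],[0,-0.07,0,0,0,0.09],[0,-0.11,0,0,0,0.135],[0,-0.15,0,0,0,0.18],[0,-0.19,0,0,0,0.225],[0,-0.225,0,0,0,0.27],[0,-0.25,0,0,0,0.31],[0.005,-0.265,0,0,0,0.335]]' >/dev/null
python3 -m handwheel '[[0,-0.015,0,0,0,0.004],[0,-0.028,-0.005,0,0,0.004],[0,-0.03,-0.02,0,0,0.004],[0,-0.03,-0.045,0,0,0.004],[0,-0.03,-0.07,0,0,0.004],[0,-0.03,-0.085,0,0,0.004],[0,-0.03,-0.09,0,0,0.004],[0,-0.03,-0.09,0,0,0.004]]'
python3 - <<'E'
from h import *
s=bot.read_state();print(s['position'],np.degrees(np.arctan2(s['tcp_rot'][1][0],s['tcp_rot'][0][0])))
im,d,K,M=cam('top'); P=cloud(d,K,M)
n=200; g=(np.arange(n)-n/2)*.0004; X,Y=np.meshgrid(.567+g,.177-g)
Q=np.stack([X,Y,np.full_like(X,.081)],-1)-M[:3,3]; uv=Q@M[:3,:3]@K.T; uv=(uv[...,:2]/uv[...,2:]).astype(np.float32)
cv2.imwrite('pics/bolt_end.png',cv2.resize(cv2.remap(im,uv[...,0],uv[...,1],cv2.INTER_CUBIC),(500,500)))
m=(d>0)&(np.hypot(P[...,0]-.567,P[...,1]-.177)<.03)&(P[...,2]>.072); q=P[m]; print(len(q),cv2.minAreaRect(q[:,:2].astype(np.float32)))
E
```

```text
time_s: 25.22
position: [0.5394, -0.2625, 0.065]
tcp_rot: [[-0.992, -0.126, -0.004], [-0.126, 0.992, 0.003], [0.004, 0.003, -1.0]]
force: [0.4, -0.8, -2.4]
opening: 0.248
grasp_force: 30.0
[ 0.5394217  -0.26249057  0.06498956] -172.76320725521077
134 ((0.568024754524231, 0.17667455971240997), (0.03236743435263634, 0.032212842255830765), 26.351688385009766)
```

The coarse top view puts the bolt at 26° against an expected 22°; I'll check that with the wrist camera after placing. Now laying the wrench down.

```bash
python3 -m handwheel '[[0,0,-0.008,0,0,0],[0,0,-0.02,0,0,0],[0,0,-0.035,0,0,0],[0,0,-0.046,0,0,0],[0,0,-0.053,0,0,0],[0,0,-0.057,0,0,0],[0,0,-0.06,0,0,0],[0,0,-0.062,0,0,0]]'
python3 -m handwheel '[[0,0,-0.001,0,0,0],[0,0,-0.002,0,0,0],[0,0,-0.003,0,0,0],[0,0,-0.003,0,0,0],[0,0,-0.003,0,0,0],[0,0,-0.003,0,0,0],[0,0,-0.003,0,0,0],[0,0,-0.003,0,0,0]]'
```

```text
time_s: 25.93
position: [0.5411, -0.2638, 0.0051]
tcp_rot: [[-0.992, -0.126, 0.0], [-0.126, 0.992, -0.0], [-0.0, -0.0, -1.0]]
force: [-0.2, 0.2, -2.5]
opening: 0.248
grasp_force: 30.0
time_s: 26.6
position: [0.541, -0.2636, 0.0024]
tcp_rot: [[-0.992, -0.126, 0.0], [-0.126, 0.992, -0.0], [-0.0, -0.0, -1.0]]
force: [0.3, 0.5, -3.0]
opening: 0.248
grasp_force: 30.0
```

Another 2–3 mm until the force shows contact, then release.

```bash
python3 -m handwheel '[[0,0,-0.0005,0,0,0],[0,0,-0.001,0,0,0],[0,0,-0.0015,0,0,0],[0,0,-0.002,0,0,0],[0,0,-0.0025,0,0,0],[0,0,-0.0025,0,0,0],[0,0,-0.0025,0,0,0],[0,0,-0.0025,0,0,0]]'
python3 -m handwheel '[[0,0,0,0,0,0],[0,0,0,0,0,0],[0,0,0,0,0,0],[0,0,0,0,0,0],[0,0,0,0,0,0],[0,0,0,0,0,0],[0,0,0,0,0,0],[0,0,0,0,0,0]]' 1
python3 -m handwheel '[[0,0,0,0,0,0],[0,0,0,0,0,0],[0,0,0,0,0,0],[0,0,0,0,0,0],[0,0,0,0,0,0],[0,0,0.005,0,0,0],[0,0,0.02,0,0,0],[0,0,0.04,0,0,0]]'
```

```text
time_s: 27.27
position: [0.5409, -0.2636, 0.0002]
tcp_rot: [[-0.992, -0.126, 0.0], [-0.126, 0.992, -0.0], [-0.0, -0.0, -1.0]]
force: [-0.7, 1.0, 3.6]
opening: 0.253
grasp_force: 30.0
time_s: 27.93
position: [0.5409, -0.2637, -0.0003]
tcp_rot: [[-0.992, -0.126, 0.0], [-0.126, 0.992, -0.0], [-0.0, -0.0, -1.0]]
force: [0.2, -0.2, 0.7]
opening: 0.775
grasp_force: 0.0
time_s: 28.6
position: [0.5397, -0.2628, 0.039]
tcp_rot: [[-0.992, -0.126, -0.003], [-0.126, 0.992, 0.002], [0.003, 0.003, -1.0]]
force: [-0.3, 0.1, -0.4]
opening: 0.997
grasp_force: 0.0
```

Released after contact. I'll rise, check the wrench from above, then look at the bolt with the wrist camera.

```bash
python3 -m handwheel '[[0,0,0.03,0,0,0],[0,0,0.06,0,0,0],[0,0,0.1,0,0,0],[0,0,0.14,0,0,0],[0,0,0.17,0,0,0],[0.01,0,0.19,0,0,0],[0.015,0,0.205,0,0,0],[0.015,0,0.21,0,0,0]]' >/dev/null
python3 wr.py
python3 -m handwheel '[[0,0.02,0,0,0,-0.02],[0,0.05,0,0,0,-0.06],[0,0.085,0,0,0,-0.1],[0,0.12,0,0,0,-0.14],[0,0.155,0,0,0,-0.18],[0,0.19,0,0,0,-0.22],[0,0.225,0,0,0,-0.25],[0,0.255,0,0,0,-0.25]]' >/dev/null
python3 -m handwheel '[[0,0.035,0,0,0,0],[0,0.07,0,0,0,0],[0,0.1,0,0,0,0],[0,0.13,0,0,0,0],[0,0.155,0,0,0,0],[0,0.17,0,0,0,0],[0,0.175,0,0,0,0],[0,0.175,0,0,0,0]]'
python3 - <<'E'
from h import *
for i in range(2):
    im,d,K,M=cam('wrist'); P=cloud(d,K,M)
    r=np.hypot(P[...,0]-.567,P[...,1]-.179)
    for lo in (.0795,.0775):
        m=(r<.03)&(P[...,2]>lo)&(P[...,2]<.0835)&(d>0); q=P[m]; print(len(q),cv2.minAreaRect(q[:,:2].astype(np.float32)))
n=240; g=(np.arange(n)-n/2)*.00025; X,Y=np.meshgrid(.567+g,.179-g)
Q=np.stack([X,Y,np.full_like(X,.081)],-1)-M[:3,3]; uv=Q@M[:3,:3]@K.T; uv=(uv[...,:2]/uv[...,2:]).astype(np.float32)
cv2.imwrite('pics/rect2.png',cv2.resize(cv2.remap(im,uv[...,0],uv[...,1],cv2.INTER_CUBIC),None,fx=2,fy=2))
E
```

```text
29.3167 [ 0.55715982 -0.26428901  0.25280416] -172.73949965747207 0.9956598507532919
{'wrench_grip': array([ 0.53978755, -0.26572465,  0.015     ]), 'socket': array([ 0.63633132, -0.2505356 ,  0.003     ]), 'mat_center': array([ 0.58232135, -0.49278091,  0.003     ])}
2494 [0.02427283 0.02654508 0.02811546] ((0.539604663848877, -0.2642093002796173), (0.11890517175197601, 0.024354415014386177), 7.126534938812256)
1496 [0.02407711 0.02683508 0.02814809] ((0.639666736125946, -0.25122538208961487), (0.056205056607723236, 0.05602443963289261), 7.973740100860596)
time_s: 30.8
position: [0.5547, 0.1672, 0.2481]
tcp_rot: [[-0.932, 0.363, -0.003], [0.363, 0.932, -0.0], [0.003, -0.002, -1.0]]
force: [1.3, -0.3, 0.3]
opening: 1.002
grasp_force: 0.0
889 ((0.5669258832931519, 0.17856256663799286), (0.028345193713903427, 0.028361810371279716), 24.537424087524414)
942 ((0.5667304992675781, 0.17882564663887024), (0.03156250715255737, 0.030792955309152603), 23.56978416442871)
898 ((0.5669480562210083, 0.17858725786209106), (0.028371918946504593, 0.028271984308958054), 24.639873504638672)
952 ((0.5667735934257507, 0.17852471768856049), (0.03161706030368805, 0.03153926879167557), 24.23771095275879)
```

View pics/rect2.png

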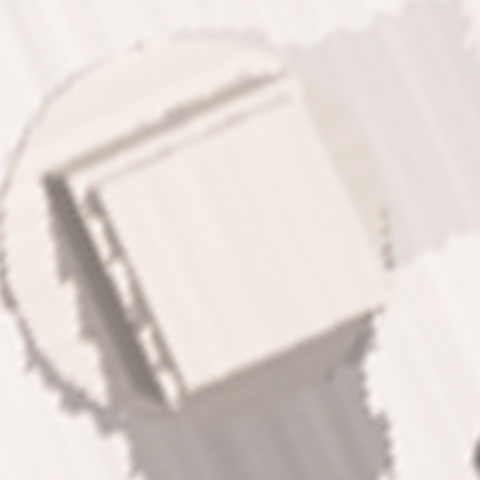

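The wrench is back within 2 mm of where it started and lies flat. Its top is at 26.5 mm, as before, and the grip point is on the mat. The bolt reads 24.5°, within about 2° of the measured stop at 22.5°, so inside the 0.10 rad limit. The robot is clear of everything, so I'm handing in.

```bash
python3 -c "
from rig import bot
print(bot.hand_in())"
```

```text
the job is handed in; nothing more can be done
None
```

I tightened the bolt until the wrench tripped at about 0.29 rad, laid the wrench flat back on the mat and handed the job in at about 31 s; the hand-in gave no verdict, and by camera the bolt sits about 2° (0.035 rad) short of my estimate of its stop, within the 0.10 rad limit.

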